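# Level the machine stand by its foot and hold the level down

## Task

The grey plate of the little machine stand slopes. Lay the spirit level on the middle of the plate, lengthwise, and let go of it; then turn the stand's levelling foot by its round knob until the bubble rests in the middle between its two lines. Finally press the level down on the plate with a steady push of about 15 newtons and finish while still pressing it, with the bubble still centred; leave the sanding block, the tape measure and the wood block where they are.

Things in the scene. Friction and masses are not known exactly. Their poses are not given: they have to be found in the camera images.
- level: Spirit level: loose aluminium bar 160 x 26 x 42 mm (x, y, z), black end caps, about 0.35 kg, upright on the bench to the robot's right. Origin: centre of its underside; x along its length, z up. In the middle of its top a green vial window 66 x 16 mm, 3 mm deep; more than 35 mm from the middle the top is flat metal. Grip it across its 26 mm width. Either way round is right.
- vial_mid (a point): Middle of the vial, on the level 39 mm above its underside. Two black cross lines stand 10 mm either side of it along the level's x.
- bubble_mid (a point): Middle of the bubble: a whitish oval 14 mm long in the vial, which runs along the level's x to whichever end is higher, 0.4 mm for each 0.001 rad of slope, at most 24 mm either way; it settles within 0.5 s.
- platform: The stand's grey painted plate, 345 x 90 x 12 mm. It tilts about a pivot under one end; the foot is at the other end, which is too low at the start. Origin on the pivot axis, 20 mm below the top face; x along the plate to the foot (300 mm from the pivot axis), y across, z square to the plate. On rubber pads: sinks 0.2 mm per newton of push, wherever pressed, without tilting.
- platform_mid (a point): The place for the level: middle of the clear part of the plate's top face, 135 mm from the pivot axis and 165 mm from the foot's axis, about 52 mm above the bench. On the way from the level's start stand fixed furniture: behind, a tall drawer cabinet (its front and an open drawer from about x = 0.63, y -0.3 to 0.07); in front, a red vice under 0.2 m high (x up to 0.43, y -0.03 to 0.1).
- foot_grip (a point): Centre of the foot's knob, on its vertical axis, 92 mm above the bench. The knob is a black ribbed cylinder, 44 mm in diameter, from 76 to 107 mm above the bench, with a short white pointer on its top; it can be gripped from above in any direction.
- foot (a joint): Turn of the levelling foot, 0 to 5.0 rad, growing clockwise seen from above. Clockwise raises the foot end by 0.012 rad of slope per rad: the bubble moves 4.8 mm per rad towards the foot. Stiff enough (0.15 N m) to stay where left. The value at which the plate is level varies from start to start; 1.4 to 3.5 rad of turning are needed.
- sanding_block: Wooden sanding block 61 x 100 x 32 mm, a bystander on the bench near the robot on its right. Origin: centre of its underside.
- tape_measure: Yellow tape measure 36 x 87 x 62 mm, a bystander on the bench near the robot. Origin: centre of its underside.
- wood_block: Plain wood block 45 x 70 x 40 mm, a bystander behind the stand. Origin: centre of its underside.

How it is judged:
By the outcome, as a careful person would: the job done as asked, in the order asked, and still so for the second after the job is handed in, while the arm keeps its last pose, push and grip.
It also fails if it takes over 67 s, if anything falls off the work surface, if the arm or the gripper's body presses on something with over 40 N, if the wrist force passes 120 N, or if a joint passes its speed limit or range.

## Robot

A 6-joint arm with a two-finger parallel gripper is mounted at the origin on a cart in front of the work surface, level with it; the furniture and walls round the work are solid. World frame = base frame: x ahead of the robot, y to its left, z up, the work surface at z = 0. Lengths are in m, angles in rad, forces in N, time in s.
With the tool pointing down it reaches from about 0.425 to 0.95 m from the base axis. Payload 3.5 kg.
Tool frame: the origin (TCP) lies on the centre line of the jaws, within the pads' length; the fingertips stand 25 mm ahead of it and the grasp point (between the pads) lies 6 mm ahead of it (ctrl.finger_overhang is the distance from the TCP to the fingertips, in m); z points along the fingers, y is the line along which they close (so a half turn about z gives the same grasp; the last joint's range is limited). The gripper opens to 85 mm and grips with 20 to 120 N. Pads are 22 mm wide; open, the fingers measure 114 mm over their backs; the gripper's body (76 mm by 85 mm) begins 54 mm behind the grasp point. The pads swing forward as they close: fully open they stand 13 mm farther back than shut.
Start: joints at [1.167, 0.286, 1.577, -0, 1.279, -0.15], TCP at [0.169, 0.653, 0.256] pointing down, gripper open.
Joint ranges: [-2.77, 2.77], [-0.9, 2.22], [0.21, 2.48], [-1.53, 4.67], [0.24, 2.81], [-2.84, 2.84]. Speed limits (rad/s): [2.79, 2.79, 3.14, 3.14, 3.14, 3.14].

## Interface

Orientations are given as a unit quaternion [x, y, z, w].
In Python, from plant import get_state, imaging, job, ctrl gives the robot as it stands.
- The arm moves only by the tool jog_arm, never from a script. Its argument "increments" is a list of rows, each an object of numbers: "dx", "dy", "dz": the shift along the world's x, y, z each as a share of 12 cm, from -1 to 1; "ax", "ay", "az": the turn, a rotation vector about the world's x, y, z each as a share of pi/2 rad, from -1 to 1; "gripper": the gripper command: -1 is shut, 1 is fully open, values between are in proportion. A call has 1 to 10 rows; each row is the pose to reach, as a shift and turn from the pose commanded when the call began; what a row does not reach only later rows make up. A row lasts 1/10 s, in which the tool goes at most 50 mm and 8.59 degrees, less where a joint would pass 70% of its speed; a pose out of reach is approached as far as the arm can. A call with a number of a shift or a turn outside -1 to 1 is refused whole. A call with a gripper value outside its range is refused whole. The fingers move at their own pace and stop on an object; "force" is the grip in N (left out, the last holds). Time passes only in rows, so rows that repeat a pose let the fingers close. It gives the time, the measured TCP pose, the force, the opening and the grip force at its end, in the units of the state.
- get_state(): the state, without advancing time (a new reading comes with each control period).
- imaging.read_camera(name): name is "side" or "top"; returns a dict with "frame" (400x640x3 uint8, blue, green, red), "depth" (400x640 float32, m along the optical axis (not along the pixel's ray), 0 where there is no reading), "camera_matrix" (3x3 intrinsics, pixels), "extrinsics" (4x4, takes a point from camera to world coordinates). Camera axes: x right, y up, looking along -z (the intrinsics and any distortion apply to the point x, -y, -z); pixel columns grow to the right and rows downward; lengths in m; the calibration is good to about 2 mm. A picture is of the moment at which its call begins.
- job.sign_off(): hands the job in; it is judged then, once.
The state is a dict: "time": time; "qpos": joint angles; "dq": joint speeds; "joint_efforts": joint torques, N m; "eef_pos": TCP position; "tcp_rot": TCP orientation; "contact_force": force on the tool from outside, world axes, zero at the start; "wrist_torque": the same for the moment, N m; "opening": opening from 0.0 (shut) to 1.0 (fully open); "finger_force": force on a finger pad.
Only numpy, scipy, OpenCV 4.12 (cv2) and the standard library are available. Lean on these libraries where they do the work, as an engineer would, in place of code of your own. Each camera call takes 0.05 s, during which the arm holds its last target. There are 200 camera calls.

## Working session

There is one attempt and no reset: what is moved stays moved. The work goes in short steps, Python scripts to look and compute and a tool call to move; the robot and the scene stay as the last step left them, time stands still between calls to the robot, and variables do not carry over. Pictures are saved under pics/ and viewed, at most 10 in all, crops included, and the job is handed in when it is done.

Besides the shell and the picture viewer there is one more tool, called after "Request:" in YAML: its name, and indented under it one key for each argument. jog_arm: Moves the arm, as the interface text tells. Shift numbers are shares of 12 cm and turn numbers shares of pi/2 rad, none past 1 either way. Its arguments: {"type":"object","properties":{"increments":{"type":"array"},"force":{"type":"number"}},"required":["increments"]}

```bash
ls; mkdir -p pics; cat > h.py <<'E'
import numpy as np, cv2
from plant import get_state, imaging, job, ctrl
def cam(n): 
    c=imaging.read_camera(n); return c
def world(c,u,v,z=None):
    K=c["camera_matrix"];T=c["extrinsics"]
    r=np.array([(u-K[0,2])/K[0,0],-(v-K[1,2])/K[1,1],-1.])
    if z is None:
        return T[:3,:3]@(r*c["depth"][int(round(v)),int(round(u))])+T[:3,3]
    d=T[:3,:3]@r; return T[:3,3]+d*(z-T[2,3])/d[2]
def proj(c,p):
    T=c["extrinsics"];K=c["camera_matrix"];q=T[:3,:3].T@(np.array(p)-T[:3,3])
    return K[0,0]*q[0]/-q[2]+K[0,2], K[1,1]*-q[1]/-q[2]+K[1,2]
def pts(c):
    K=c["camera_matrix"];T=c["extrinsics"];v,u=np.mgrid[:400,:640];d=c["depth"]
    P=np.stack([(u-K[0,2])/K[0,0]*d,-(v-K[1,2])/K[1,1]*d,-d],-1)
    return P@T[:3,:3].T+T[:3,3]
E
python3 - <<'E'
from h import *
for n in("top","side"):
    c=cam(n); cv2.imwrite(f"pics/{n}1.png",c["frame"]); print(n,c["camera_matrix"].round(1).tolist(),c["extrinsics"].round(3).tolist(),[k for k in c])
s=get_state();print(s)
print(ctrl.finger_overhang)
E
```

```text
pics
top [[444.6, 0.0, 318.2], [0.0, 444.6, 203.2], [0.0, 0.0, 1.0]] [[0.001, 0.985, -0.173, 0.29], [-1.0, -0.0, -0.007, -0.038], [-0.007, 0.173, 0.985, 1.472], [0.0, 0.0, 0.0, 1.0]] ['frame', 'depth', 'camera_matrix', 'extrinsics']
side [[396.3, 0.0, 323.1], [0.0, 396.3, 194.0], [0.0, 0.0, 1.0]] [[0.884, 0.255, -0.391, 0.031], [-0.467, 0.485, -0.74, -0.992], [0.001, 0.837, 0.548, 0.799], [0.0, 0.0, 0.0, 1.0]] ['frame', 'depth', 'camera_matrix', 'extrinsics']
{'time': 0.1, 'qpos': array([ 1.16702271e+00,  2.87139106e-01,  1.57802517e+00,  4.81162457e-05,
        1.27862747e+00, -1.50011569e-01]), 'dq': array([-0.00057117, -0.00227955, -0.00426244,  0.00258939, -0.00015747,
        0.00144364]), 'joint_efforts': array([ 1.00438971e-03, -4.07296693e+01, -2.93699527e+01, -1.15161429e-04,
        3.46777910e-03,  1.80585198e-05]), 'eef_pos': array([0.16921028, 0.65288685, 0.25504703]), 'tcp_rot': array([ 1.26547680e-01,  9.91959916e-01, -1.05136831e-03, -3.22734417e-04]), 'contact_force': array([-0.65466668,  0.38556199, -0.48021202]), 'wrist_torque': array([0.02932752, 0.005111  , 0.02204   ]), 'finger_force': 0.0, 'opening': 1.0039414829346016}
0.025
```

View pics/top1.png

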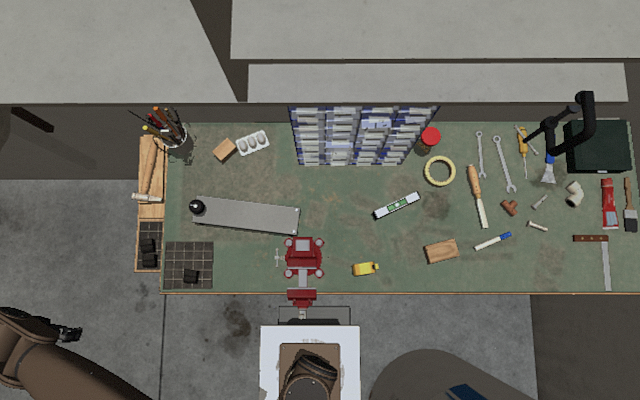

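View pics/side1.png

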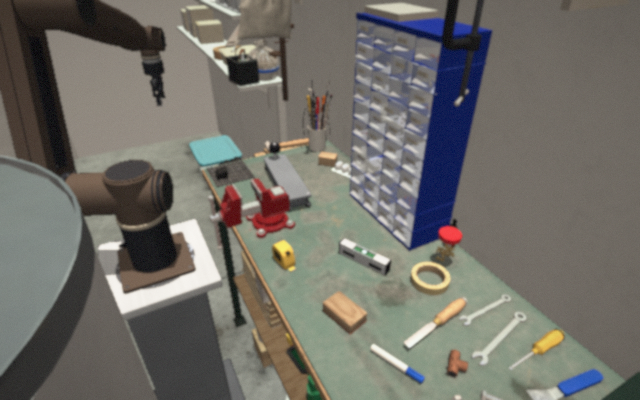

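The top view shows the level at about (397,206), the plate from about (190,200) to (299,233) with the knob at (196,207), the vice at (304,258) and the cabinet at (365,135). The side view agrees.

```bash
cat >> h.py <<'E'
def level(c,box,zlo,zhi):
    """rect of points within height band in pixel box -> centre, long-axis angle, size"""
    u0,u1,v0,v1=box;P=pts(c)[v0:v1,u0:u1].reshape(-1,3)
    P=P[(P[:,2]>zlo)&(P[:,2]<zhi)]
    (cx,cy),(w,h),a=cv2.minAreaRect((P[:,:2]*1000).astype(np.float32))
    if w<h: a+=90; w,h=h,w
    return cx/1000,cy/1000,P[:,2].mean(),a%180,w,h,len(P)
def knob(c):
    m=(c["frame"].max(2)<60)[190:225,182:212];v,u=np.nonzero(m)
    return u.mean()+182,v.mean()+190,len(u)
E
python3 - <<'E'
from h import *
c=cam("top");f=c["frame"]
print("level",level(c,(365,430,185,225),.03,.06))
P=pts(c)
k=P[195:218,185:207].reshape(-1,3);k=k[(k[:,2]>.09)&(k[:,2]<.125)];print("knob",k.mean(0),k.min(0),k.max(0))
hsv=cv2.cvtColor(f,cv2.COLOR_BGR2HSV)
m=((hsv[...,1]<40)&(hsv[...,2]>90)).astype(np.uint8);m[:190]=0;m[240:]=0;m[:,:180]=0;m[:,305:]=0
q=P[m>0];q=q[(q[:,2]>.03)&(q[:,2]<.09)]
print(len(q),q.min(0),q.max(0)); 
r=cv2.minAreaRect((q[:,:2]*1000).astype(np.float32));print(r);print(cv2.boxPoints(r))
A=np.c_[q[:,:2],np.ones(len(q))];print("plane",np.linalg.lstsq(A,q[:,2],rcond=None)[0])
# heights around
for name,(u0,u1,v0,v1) in dict(vice=(270,330,232,290),cab=(285,440,100,170)).items():
    w=P[v0:v1,u0:u1].reshape(-1,3);w=w[w[:,2]>.06];print(name,w.min(0),w.max(0))
w=P[100:190,285:440].reshape(-1,3);
for y0 in np.arange(-.35,.12,.05):
    t=w[(w[:,1]>y0)&(w[:,1]<y0+.05)&(w[:,2]>.03)];print(round(y0,2),t[:,0].min().round(3) if len(t) else None,t[t[:,0].argmin()].round(3) if len(t) else 0)
cv2.imwrite("pics/zoom.png",np.hstack([cv2.resize(f[180:230,375:425],(400,400),interpolation=2),cv2.resize(f[185:235,180:230],(400,400),interpolation=2)]))
E
```

```text
level (0.5359210205078125, -0.284832275390625, np.float64(0.040280965554838274), 115.06347274780273, 162.2749786376953, 26.537935256958008, 393)
knob [0.51947879 0.35203415 0.10531188] [0.49876209 0.33172752 0.0904049 ] [0.5436288  0.3747795  0.11383984]
2677 [0.43775459 0.03337076 0.03498785] [0.56818588 0.38098849 0.06478113]
((502.7739562988281, 206.52532958984375), (343.56561279296875, 89.89775085449219), 82.47926330566406)
[[435.72797   42.10341 ]
 [524.8524    30.337143]
 [569.81995  370.94727 ]
 [480.6955   382.7135  ]]
plane [-0.00860201 -0.03236346  0.06201697]
vice [ 0.2669245  -0.03812198  0.06030514] [0.44408607 0.08053793 1.47241825]
cab [ 0.28952744 -0.43045159  0.06090858] [0.84243881 0.08244612 1.47241825]
-0.35 0.678 [ 0.678 -0.302  0.082]
-0.3 0.667 [ 0.667 -0.28   0.097]
-0.25 0.589 [ 0.589 -0.204  0.758]
-0.2 0.59 [ 0.59  -0.168  0.748]
-0.15 0.589 [ 0.589 -0.143  0.758]
-0.1 0.589 [ 0.589 -0.08   0.759]
-0.05 0.29 [ 0.29  -0.038  1.472]
-0.0 0.59 [0.59  0.005 0.749]
0.05 0.838 [0.838 0.07  0.047]
0.1 None 0
```

View pics/zoom.png

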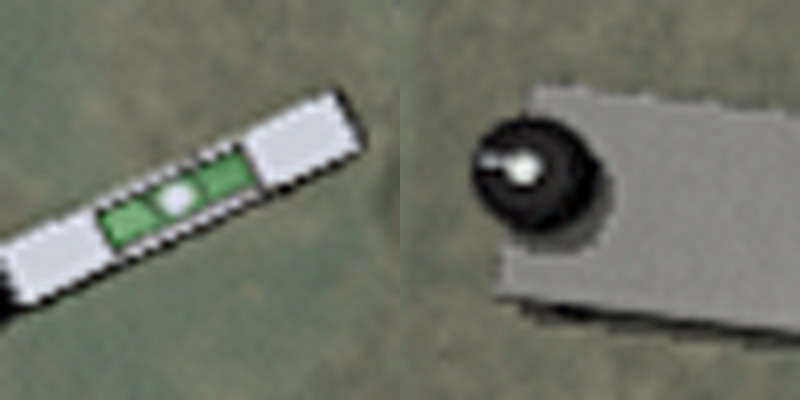

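The zoom shows the vial with its bubble centred on the bench and the knob's pointer facing left, away from the pivot.

The level is at (0.536, -0.285), 115°. The plate's long axis is at 82.5°, its middle at about (0.5005, 0.188), and the knob at (0.521, 0.352). I'm moving to the level now.

Request:
jog_arm:
  increments:
    - {"dx": 1, "dy": -1, "az": -0.14, "gripper": 1}
    - {"dx": 1, "dy": -1, "az": -0.14, "gripper": 1}
    - {"dx": 1, "dy": -1, "az": -0.14, "gripper": 1}
    - {"dx": 1, "dy": -1, "az": -0.14, "gripper": 1}

```text
$.increments[0]: bad value
```

Request:
jog_arm:
  increments:
    - {"dx": 1, "dy": -1, "az": -0.14, "gripper": 1}
    - {"dx": 1, "dy": -1, "az": -0.14, "gripper": 1}
    - {"dx": 1, "dy": -1, "az": -0.14, "gripper": 1}
    - {"dx": 1, "dy": -1, "az": -0.14, "gripper": 1}

```text
$.increments[0]: bad value
```

Request:
jog_arm:
  increments:
    - {"dx": 0.6, "dy": -1, "az": -0.14, "gripper": 1}
    - {"dx": 0.6, "dy": -1, "az": -0.14, "gripper": 1}
    - {"dx": 0.6, "dy": -1, "az": -0.14, "gripper": 1}

```text
$.increments[0]: bad value
```

Request:
jog_arm:
  increments:
    - {"dy": -1, "az": -0.14, "gripper": 1}
    - {"dy": -1, "az": -0.14, "gripper": 1}
    - {"dy": -1, "az": -0.14, "gripper": 1}

```text
$.increments[0]: bad value
```

The rows probably need every field filled in.

Request:
jog_arm:
  increments:
    - {"dx": 1.0, "dy": -1.0, "dz": 0.0, "ax": 0.0, "ay": 0.0, "az": -0.14, "gripper": 1.0}
    - {"dx": 1.0, "dy": -1.0, "dz": 0.0, "ax": 0.0, "ay": 0.0, "az": -0.14, "gripper": 1.0}
    - {"dx": 1.0, "dy": -1.0, "dz": 0.0, "ax": 0.0, "ay": 0.0, "az": -0.14, "gripper": 1.0}
    - {"dx": 1.0, "dy": -1.0, "dz": 0.0, "ax": 0.0, "ay": 0.0, "az": -0.14, "gripper": 1.0}

```text
time: 0.55
eef_pos: [0.2917, 0.5306, 0.2559]
tcp_rot: [0.236, 0.972, -0.001, 0.0]
contact_force: [-0.7, -0.2, -0.5]
opening: 1.004
finger_force: 0.0
```

Request:
jog_arm:
  increments:
    - {"dx": 1.0, "dy": -1.0, "dz": 0.0, "ax": 0.0, "ay": 0.0, "az": -0.14, "gripper": 1.0}
    - {"dx": 1.0, "dy": -1.0, "dz": 0.0, "ax": 0.0, "ay": 0.0, "az": -0.14, "gripper": 1.0}
    - {"dx": 1.0, "dy": -1.0, "dz": 0.0, "ax": 0.0, "ay": 0.0, "az": -0.14, "gripper": 1.0}
    - {"dx": 1.0, "dy": -1.0, "dz": 0.0, "ax": 0.0, "ay": 0.0, "az": -0.14, "gripper": 1.0}

```text
time: 0.95
eef_pos: [0.4119, 0.4104, 0.256]
tcp_rot: [0.342, 0.94, -0.0, 0.0]
contact_force: [-1.2, -0.2, -0.9]
opening: 1.0
finger_force: 0.0
```

Request:
jog_arm:
  increments:
    - {"dx": 0.6, "dy": -1.0, "dz": 0.0, "ax": 0.0, "ay": 0.0, "az": -0.14, "gripper": 1.0}
    - {"dx": 0.6, "dy": -1.0, "dz": 0.0, "ax": 0.0, "ay": 0.0, "az": -0.14, "gripper": 1.0}
    - {"dx": 0.6, "dy": -1.0, "dz": 0.0, "ax": 0.0, "ay": 0.0, "az": -0.14, "gripper": 1.0}

```text
time: 1.25
eef_pos: [0.4822, 0.2912, 0.256]
tcp_rot: [0.442, 0.897, -0.0, 0.0]
contact_force: [0.4, 0.6, -0.1]
opening: 1.002
finger_force: 0.0
```

Request:
jog_arm:
  increments:
    - {"dx": 0.0, "dy": -1.0, "dz": 0.0, "ax": 0.0, "ay": 0.0, "az": -0.14, "gripper": 1.0}
    - {"dx": 0.0, "dy": -1.0, "dz": 0.0, "ax": 0.0, "ay": 0.0, "az": -0.14, "gripper": 1.0}
    - {"dx": 0.0, "dy": -1.0, "dz": 0.0, "ax": 0.0, "ay": 0.0, "az": -0.14, "gripper": 1.0}

```text
time: 1.55
eef_pos: [0.4811, 0.1701, 0.2558]
tcp_rot: [0.539, 0.843, -0.001, -0.0]
contact_force: [0.4, 0.7, 0.5]
opening: 0.999
finger_force: 0.0
```

Request:
jog_arm:
  increments:
    - {"dx": 0.0, "dy": -1.0, "dz": 0.0, "ax": 0.0, "ay": 0.0, "az": 0.0, "gripper": 1.0}
    - {"dx": 0.0, "dy": -1.0, "dz": 0.0, "ax": 0.0, "ay": 0.0, "az": 0.0, "gripper": 1.0}
    - {"dx": 0.0, "dy": -1.0, "dz": 0.0, "ax": 0.0, "ay": 0.0, "az": 0.0, "gripper": 1.0}

```text
time: 1.85
eef_pos: [0.481, 0.0503, 0.2561]
tcp_rot: [0.538, 0.843, -0.001, 0.0]
contact_force: [0.5, 0.2, -0.1]
opening: 1.0
finger_force: 0.0
```

Request:
jog_arm:
  increments:
    - {"dx": 0.0, "dy": -1.0, "dz": 0.0, "ax": 0.0, "ay": 0.0, "az": 0.0, "gripper": 1.0}
    - {"dx": 0.0, "dy": -1.0, "dz": 0.0, "ax": 0.0, "ay": 0.0, "az": 0.0, "gripper": 1.0}
    - {"dx": 0.0, "dy": -1.0, "dz": 0.0, "ax": 0.0, "ay": 0.0, "az": 0.0, "gripper": 1.0}

```text
time: 2.15
eef_pos: [0.481, -0.0699, 0.2563]
tcp_rot: [0.538, 0.843, -0.0, 0.0]
contact_force: [0.8, -0.0, 0.1]
opening: 1.003
finger_force: 0.0
```

Request:
jog_arm:
  increments:
    - {"dx": 0.0, "dy": -1.0, "dz": 0.0, "ax": 0.0, "ay": 0.0, "az": 0.0, "gripper": 1.0}
    - {"dx": 0.0, "dy": -1.0, "dz": 0.0, "ax": 0.0, "ay": 0.0, "az": 0.0, "gripper": 1.0}
    - {"dx": 0.0, "dy": -1.0, "dz": 0.0, "ax": 0.0, "ay": 0.0, "az": 0.0, "gripper": 1.0}

```text
time: 2.45
eef_pos: [0.481, -0.1902, 0.2562]
tcp_rot: [0.538, 0.843, -0.0, 0.0]
contact_force: [0.4, 0.5, 0.1]
opening: 1.0
finger_force: 0.0
```

Request:
jog_arm:
  increments:
    - {"dx": 0.45, "dy": -0.8, "dz": 0.0, "ax": 0.0, "ay": 0.0, "az": 0.0, "gripper": 1.0}
    - {"dx": 0.45, "dy": -0.8, "dz": 0.0, "ax": 0.0, "ay": 0.0, "az": 0.0, "gripper": 1.0}
    - {"dx": 0.45, "dy": -0.8, "dz": 0.0, "ax": 0.0, "ay": 0.0, "az": 0.0, "gripper": 1.0}
    - {"dx": 0.45, "dy": -0.8, "dz": 0.0, "ax": 0.0, "ay": 0.0, "az": 0.0, "gripper": 1.0}

```text
time: 2.85
eef_pos: [0.5354, -0.2838, 0.2553]
tcp_rot: [0.538, 0.843, 0.0, -0.001]
contact_force: [0.5, 0.2, 0.3]
opening: 1.005
finger_force: 0.0
```

Request:
jog_arm:
  increments:
    - {"dx": 0.0, "dy": -0.01, "dz": -1.0, "ax": 0.0, "ay": 0.0, "az": 0.0, "gripper": 1.0}
    - {"dx": 0.0, "dy": -0.01, "dz": -1.0, "ax": 0.0, "ay": 0.0, "az": 0.0, "gripper": 1.0}
    - {"dx": 0.0, "dy": -0.01, "dz": -1.0, "ax": 0.0, "ay": 0.0, "az": 0.0, "gripper": 1.0}

```text
time: 3.15
eef_pos: [0.5322, -0.2799, 0.1308]
tcp_rot: [0.536, 0.844, 0.001, -0.005]
contact_force: [0.9, 0.6, -0.2]
opening: 1.003
finger_force: 0.0
```

Request:
jog_arm:
  increments:
    - {"dx": 0.0, "dy": 0.0, "dz": -0.3, "ax": 0.0, "ay": 0.0, "az": 0.0, "gripper": 0.4}
    - {"dx": 0.0, "dy": 0.0, "dz": -0.5, "ax": 0.0, "ay": 0.0, "az": 0.0, "gripper": 0.4}
    - {"dx": 0.0, "dy": 0.0, "dz": -0.7, "ax": 0.0, "ay": 0.0, "az": 0.0, "gripper": 0.4}
    - {"dx": 0.0, "dy": 0.0, "dz": -0.83, "ax": 0.0, "ay": 0.0, "az": 0.0, "gripper": 0.4}
    - {"dx": 0.0, "dy": 0.0, "dz": -0.83, "ax": 0.0, "ay": 0.0, "az": 0.0, "gripper": 0.4}

```text
time: 3.65
eef_pos: [0.5336, -0.2815, 0.0344]
tcp_rot: [0.536, 0.844, 0.0, -0.003]
contact_force: [0.5, 0.5, 0.4]
opening: 0.702
finger_force: 0.0
```

Request:
jog_arm:
  increments:
    - {"dx": 0.0, "dy": 0.0, "dz": 0.0, "ax": 0.0, "ay": 0.0, "az": 0.0, "gripper": -1.0}
    - {"dx": 0.0, "dy": 0.0, "dz": 0.0, "ax": 0.0, "ay": 0.0, "az": 0.0, "gripper": -1.0}
    - {"dx": 0.0, "dy": 0.0, "dz": 0.0, "ax": 0.0, "ay": 0.0, "az": 0.0, "gripper": -1.0}
    - {"dx": 0.0, "dy": 0.0, "dz": 0.0, "ax": 0.0, "ay": 0.0, "az": 0.0, "gripper": -1.0}
    - {"dx": 0.0, "dy": 0.0, "dz": 0.0, "ax": 0.0, "ay": 0.0, "az": 0.0, "gripper": -1.0}
    - {"dx": 0.0, "dy": 0.0, "dz": 0.0, "ax": 0.0, "ay": 0.0, "az": 0.0, "gripper": -1.0}
    - {"dx": 0.0, "dy": 0.0, "dz": 0.0, "ax": 0.0, "ay": 0.0, "az": 0.0, "gripper": -1.0}
    - {"dx": 0.0, "dy": 0.0, "dz": 0.0, "ax": 0.0, "ay": 0.0, "az": 0.0, "gripper": -1.0}
  force: 50

```text
time: 4.45
eef_pos: [0.5364, -0.2846, 0.0388]
tcp_rot: [0.537, 0.844, -0.0, 0.001]
contact_force: [-1.5, 0.8, 5.8]
opening: 0.295
finger_force: 50.7
```

Request:
jog_arm:
  increments:
    - {"dx": 0.0, "dy": 0.0, "dz": 0.15, "ax": 0.0, "ay": 0.0, "az": 0.0, "gripper": -1.0}
    - {"dx": 0.0, "dy": 0.0, "dz": 0.4, "ax": 0.0, "ay": 0.0, "az": 0.0, "gripper": -1.0}
    - {"dx": 0.0, "dy": 0.0, "dz": 0.7, "ax": 0.0, "ay": 0.0, "az": 0.0, "gripper": -1.0}
    - {"dx": 0.0, "dy": 0.0, "dz": 1.0, "ax": 0.0, "ay": 0.0, "az": 0.0, "gripper": -1.0}
  force: 60

```text
time: 4.85
eef_pos: [0.5345, -0.2831, 0.1565]
tcp_rot: [0.537, 0.844, 0.0, -0.001]
contact_force: [0.6, -0.2, -3.1]
opening: 0.294
finger_force: 59.8
```

Request:
jog_arm:
  increments:
    - {"dx": -0.1, "dy": 0.1, "dz": 0.25, "ax": 0.0, "ay": 0.0, "az": 0.0, "gripper": -1.0}
    - {"dx": -0.25, "dy": 0.2, "dz": 0.5, "ax": 0.0, "ay": 0.0, "az": 0.0, "gripper": -1.0}
    - {"dx": -0.35, "dy": 0.3, "dz": 0.8, "ax": 0.0, "ay": 0.0, "az": 0.0, "gripper": -1.0}
    - {"dx": -0.45, "dy": 0.4, "dz": 1.0, "ax": 0.0, "ay": 0.0, "az": 0.0, "gripper": -1.0}

```text
time: 5.25
eef_pos: [0.4809, -0.2354, 0.2785]
tcp_rot: [0.537, 0.844, 0.0, 0.001]
contact_force: [0.6, -0.2, -2.1]
opening: 0.292
finger_force: 60.0
```

Request:
jog_arm:
  increments:
    - {"dx": 0.0, "dy": 0.25, "dz": 0.0, "ax": 0.0, "ay": 0.0, "az": -0.03, "gripper": -1.0}
    - {"dx": 0.0, "dy": 0.5, "dz": 0.0, "ax": 0.0, "ay": 0.0, "az": -0.06, "gripper": -1.0}
    - {"dx": 0.0, "dy": 0.75, "dz": 0.0, "ax": 0.0, "ay": 0.0, "az": -0.09, "gripper": -1.0}
    - {"dx": 0.0, "dy": 1.0, "dz": 0.0, "ax": 0.0, "ay": 0.0, "az": -0.12, "gripper": -1.0}

```text
time: 5.65
eef_pos: [0.4806, -0.1144, 0.2757]
tcp_rot: [0.615, 0.789, 0.0, -0.001]
contact_force: [1.1, -1.0, -3.0]
opening: 0.293
finger_force: 60.1
```

Request:
jog_arm:
  increments:
    - {"dx": 0.0, "dy": 0.25, "dz": 0.0, "ax": 0.0, "ay": 0.0, "az": -0.03, "gripper": -1.0}
    - {"dx": 0.0, "dy": 0.5, "dz": 0.0, "ax": 0.0, "ay": 0.0, "az": -0.06, "gripper": -1.0}
    - {"dx": 0.0, "dy": 0.75, "dz": 0.0, "ax": 0.0, "ay": 0.0, "az": -0.09, "gripper": -1.0}
    - {"dx": 0.0, "dy": 1.0, "dz": 0.0, "ax": 0.0, "ay": 0.0, "az": -0.12, "gripper": -1.0}

```text
time: 6.05
eef_pos: [0.4806, 0.0055, 0.2757]
tcp_rot: [0.686, 0.727, -0.0, -0.001]
contact_force: [-0.6, 1.3, -3.3]
opening: 0.29
finger_force: 60.1
```

Request:
jog_arm:
  increments:
    - {"dx": 0.0, "dy": 0.25, "dz": 0.0, "ax": 0.0, "ay": 0.0, "az": -0.03, "gripper": -1.0}
    - {"dx": 0.0, "dy": 0.5, "dz": 0.0, "ax": 0.0, "ay": 0.0, "az": -0.06, "gripper": -1.0}
    - {"dx": 0.0, "dy": 0.75, "dz": 0.0, "ax": 0.0, "ay": 0.0, "az": -0.09, "gripper": -1.0}
    - {"dx": 0.0, "dy": 1.0, "dz": 0.0, "ax": 0.0, "ay": 0.0, "az": -0.122, "gripper": -1.0}

```text
time: 6.45
eef_pos: [0.4806, 0.1254, 0.2757]
tcp_rot: [0.753, 0.658, -0.001, -0.001]
contact_force: [0.4, -0.2, -4.1]
opening: 0.294
finger_force: 60.1
```

Request:
jog_arm:
  increments:
    - {"dx": 0.05, "dy": 0.25, "dz": 0.0, "ax": 0.0, "ay": 0.0, "az": 0.0, "gripper": -1.0}
    - {"dx": 0.1, "dy": 0.45, "dz": 0.0, "ax": 0.0, "ay": 0.0, "az": 0.0, "gripper": -1.0}
    - {"dx": 0.15, "dy": 0.54, "dz": 0.0, "ax": 0.0, "ay": 0.0, "az": 0.0, "gripper": -1.0}
    - {"dx": 0.15, "dy": 0.54, "dz": 0.0, "ax": 0.0, "ay": 0.0, "az": 0.0, "gripper": -1.0}
    - {"dx": 0.15, "dy": 0.54, "dz": 0.0, "ax": 0.0, "ay": 0.0, "az": 0.0, "gripper": -1.0}

```text
time: 6.95
eef_pos: [0.4992, 0.1883, 0.276]
tcp_rot: [0.752, 0.659, -0.001, -0.0]
contact_force: [0.1, -0.7, -3.2]
opening: 0.292
finger_force: 60.1
```

```bash
python3 - <<'E'
from h import *
c=cam("top");s=get_state();print(s['time'],s['eef_pos'],s['tcp_rot'],s['opening'],s['finger_force'],s['qpos'])
cv2.imwrite("pics/t2.png",cv2.resize(c["frame"][100:300,160:440],(784,560)))
E
```

```text
7.0 [0.4992261  0.1880676  0.27621852] [ 7.52199630e-01  6.58934949e-01 -6.67227693e-04 -7.21086747e-05] 0.28952047468868214 60.05695849657059 [ 1.70238540e-01 -4.27238950e-02  1.90154920e+00 -5.97966236e-04
  1.28398092e+00  3.02400052e-01]
```

View pics/t2.png

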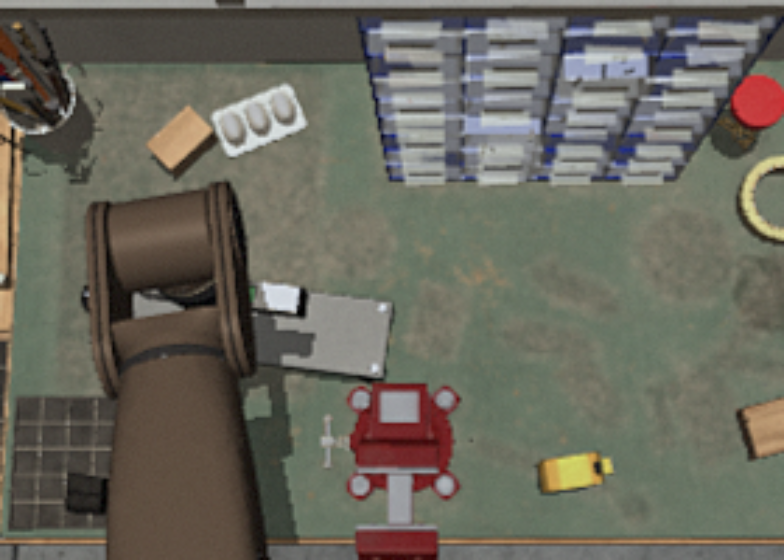

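The carried level is visible at about (280,297) in the crop, above the plate and lined up with it. I'm lowering it, tilted to match the slope.

Request:
jog_arm:
  increments:
    - {"dx": 0.01, "dy": 0.0, "dz": -0.25, "ax": -0.02, "ay": 0.0, "az": 0.0, "gripper": -1.0}
    - {"dx": 0.01, "dy": 0.0, "dz": -0.5, "ax": -0.02, "ay": 0.0, "az": 0.0, "gripper": -1.0}
    - {"dx": 0.01, "dy": 0.0, "dz": -0.75, "ax": -0.02, "ay": 0.0, "az": 0.0, "gripper": -1.0}
    - {"dx": 0.01, "dy": 0.0, "dz": -1.0, "ax": -0.02, "ay": 0.0, "az": 0.0, "gripper": -1.0}

```text
time: 7.4
eef_pos: [0.5006, 0.1877, 0.1558]
tcp_rot: [0.752, 0.659, -0.01, 0.012]
contact_force: [-0.1, -0.4, -2.8]
opening: 0.289
finger_force: 60.1
```

Request:
jog_arm:
  increments:
    - {"dx": 0.0, "dy": 0.0, "dz": -0.2, "ax": 0.0, "ay": 0.0, "az": 0.0, "gripper": -1.0}
    - {"dx": 0.0, "dy": 0.0, "dz": -0.35, "ax": 0.0, "ay": 0.0, "az": 0.0, "gripper": -1.0}
    - {"dx": 0.0, "dy": 0.0, "dz": -0.45, "ax": 0.0, "ay": 0.0, "az": 0.0, "gripper": -1.0}
    - {"dx": 0.0, "dy": 0.0, "dz": -0.48, "ax": 0.0, "ay": 0.0, "az": 0.0, "gripper": -1.0}
    - {"dx": 0.0, "dy": 0.0, "dz": -0.5, "ax": 0.0, "ay": 0.0, "az": 0.0, "gripper": -1.0}
    - {"dx": 0.0, "dy": 0.0, "dz": -0.5, "ax": 0.0, "ay": 0.0, "az": 0.0, "gripper": -1.0}

```text
time: 8.0
eef_pos: [0.5013, 0.1889, 0.0976]
tcp_rot: [0.752, 0.659, -0.01, 0.012]
contact_force: [-0.3, 0.1, -2.9]
opening: 0.296
finger_force: 60.1
```

Request:
jog_arm:
  increments:
    - {"dx": 0.0, "dy": 0.0, "dz": -0.01, "ax": 0.0, "ay": 0.0, "az": 0.0, "gripper": -1.0}
    - {"dx": 0.0, "dy": 0.0, "dz": -0.02, "ax": 0.0, "ay": 0.0, "az": 0.0, "gripper": -1.0}
    - {"dx": 0.0, "dy": 0.0, "dz": -0.03, "ax": 0.0, "ay": 0.0, "az": 0.0, "gripper": -1.0}
    - {"dx": 0.0, "dy": 0.0, "dz": -0.03, "ax": 0.0, "ay": 0.0, "az": 0.0, "gripper": -1.0}
    - {"dx": 0.0, "dy": 0.0, "dz": -0.03, "ax": 0.0, "ay": 0.0, "az": 0.0, "gripper": -1.0}

```text
time: 8.5
eef_pos: [0.5006, 0.189, 0.0931]
tcp_rot: [0.752, 0.659, -0.01, 0.012]
contact_force: [0.3, 0.0, -3.4]
opening: 0.291
finger_force: 60.1
```

Request:
jog_arm:
  increments:
    - {"dx": 0.0, "dy": 0.0, "dz": -0.01, "ax": 0.0, "ay": 0.0, "az": 0.0, "gripper": -1.0}
    - {"dx": 0.0, "dy": 0.0, "dz": -0.016, "ax": 0.0, "ay": 0.0, "az": 0.0, "gripper": -1.0}
    - {"dx": 0.0, "dy": 0.0, "dz": -0.016, "ax": 0.0, "ay": 0.0, "az": 0.0, "gripper": -1.0}
    - {"dx": 0.0, "dy": 0.0, "dz": -0.016, "ax": 0.0, "ay": 0.0, "az": 0.0, "gripper": -1.0}

```text
time: 8.9
eef_pos: [0.5006, 0.189, 0.0911]
tcp_rot: [0.752, 0.659, -0.01, 0.012]
contact_force: [-0.6, -0.1, -2.7]
opening: 0.294
finger_force: 60.1
```

Request:
jog_arm:
  increments:
    - {"dx": 0.0, "dy": 0.0, "dz": -0.008, "ax": 0.0, "ay": 0.0, "az": 0.0, "gripper": -1.0}
    - {"dx": 0.0, "dy": 0.0, "dz": -0.012, "ax": 0.0, "ay": 0.0, "az": 0.0, "gripper": -1.0}
    - {"dx": 0.0, "dy": 0.0, "dz": -0.012, "ax": 0.0, "ay": 0.0, "az": 0.0, "gripper": -1.0}
    - {"dx": 0.0, "dy": 0.0, "dz": -0.012, "ax": 0.0, "ay": 0.0, "az": 0.0, "gripper": -1.0}

```text
time: 9.3
eef_pos: [0.5008, 0.189, 0.0901]
tcp_rot: [0.752, 0.659, -0.01, 0.012]
contact_force: [-1.0, 0.3, 0.0]
opening: 0.291
finger_force: 60.5
```

Touchdown: the force went from -3 to 0 N. I'm releasing, lifting, removing the tilt and moving over to the knob, pre-turned anticlockwise.

Request:
jog_arm:
  increments:
    - {"dx": 0.0, "dy": 0.0, "dz": 0.0, "ax": 0.0, "ay": 0.0, "az": 0.0, "gripper": 0.4}
    - {"dx": 0.0, "dy": 0.0, "dz": 0.0, "ax": 0.0, "ay": 0.0, "az": 0.0, "gripper": 0.4}
    - {"dx": 0.0, "dy": 0.0, "dz": 0.0, "ax": 0.0, "ay": 0.0, "az": 0.0, "gripper": 0.4}
    - {"dx": 0.0, "dy": 0.0, "dz": 0.0, "ax": 0.0, "ay": 0.0, "az": 0.0, "gripper": 0.4}
    - {"dx": 0.0, "dy": 0.0, "dz": 0.2, "ax": 0.0, "ay": 0.0, "az": 0.0, "gripper": 0.4}
    - {"dx": 0.0, "dy": 0.0, "dz": 0.5, "ax": 0.0, "ay": 0.0, "az": 0.0, "gripper": 0.4}
    - {"dx": 0.0, "dy": 0.0, "dz": 0.9, "ax": 0.0, "ay": 0.0, "az": 0.0, "gripper": 0.4}
    - {"dx": 0.0, "dy": 0.0, "dz": 1.0, "ax": 0.02, "ay": 0.0, "az": 0.0, "gripper": 0.4}
    - {"dx": 0.0, "dy": 0.0, "dz": 1.0, "ax": 0.02, "ay": 0.0, "az": 0.0, "gripper": 0.4}

```text
time: 10.2
eef_pos: [0.5025, 0.189, 0.2134]
tcp_rot: [0.752, 0.659, 0.003, 0.002]
contact_force: [-0.1, 0.5, 0.2]
opening: 0.697
finger_force: 0.0
```

Request:
jog_arm:
  increments:
    - {"dx": 0.1, "dy": 0.7, "dz": 0.0, "ax": 0.0, "ay": 0.0, "az": 0.65, "gripper": 0.7}
    - {"dx": 0.1, "dy": 0.7, "dz": 0.0, "ax": 0.0, "ay": 0.0, "az": 0.65, "gripper": 0.7}
    - {"dx": 0.1, "dy": 0.7, "dz": 0.0, "ax": 0.0, "ay": 0.0, "az": 0.65, "gripper": 0.7}
    - {"dx": 0.1, "dy": 0.7, "dz": 0.0, "ax": 0.0, "ay": 0.0, "az": 0.65, "gripper": 0.7}
    - {"dx": 0.1, "dy": 0.7, "dz": 0.0, "ax": 0.0, "ay": 0.0, "az": 0.65, "gripper": 0.7}
    - {"dx": 0.1, "dy": 0.7, "dz": 0.0, "ax": 0.0, "ay": 0.0, "az": 0.65, "gripper": 0.7}
    - {"dx": 0.1, "dy": 0.7, "dz": 0.0, "ax": 0.0, "ay": 0.0, "az": 0.65, "gripper": 0.7}
    - {"dx": 0.1, "dy": 0.7, "dz": 0.0, "ax": 0.0, "ay": 0.0, "az": 0.65, "gripper": 0.7}

```text
time: 11.0
eef_pos: [0.5116, 0.2726, 0.2074]
tcp_rot: [0.334, 0.943, -0.001, -0.001]
contact_force: [-1.1, -0.0, -0.4]
opening: 0.846
finger_force: 0.0
```

Request:
jog_arm:
  increments:
    - {"dx": 0.07, "dy": 0.65, "dz": 0.0, "ax": 0.0, "ay": 0.0, "az": 0.65, "gripper": 0.7}
    - {"dx": 0.07, "dy": 0.65, "dz": 0.0, "ax": 0.0, "ay": 0.0, "az": 0.65, "gripper": 0.7}
    - {"dx": 0.07, "dy": 0.65, "dz": 0.0, "ax": 0.0, "ay": 0.0, "az": 0.65, "gripper": 0.7}
    - {"dx": 0.07, "dy": 0.65, "dz": 0.0, "ax": 0.0, "ay": 0.0, "az": 0.65, "gripper": 0.7}
    - {"dx": 0.07, "dy": 0.65, "dz": 0.0, "ax": 0.0, "ay": 0.0, "az": 0.65, "gripper": 0.7}
    - {"dx": 0.07, "dy": 0.65, "dz": 0.0, "ax": 0.0, "ay": 0.0, "az": 0.65, "gripper": 0.7}
    - {"dx": 0.07, "dy": 0.65, "dz": 0.0, "ax": 0.0, "ay": 0.0, "az": 0.65, "gripper": 0.7}
    - {"dx": 0.07, "dy": 0.65, "dz": 0.0, "ax": 0.0, "ay": 0.0, "az": 0.65, "gripper": 0.7}

```text
time: 11.8
eef_pos: [0.5205, 0.3507, 0.2082]
tcp_rot: [-0.168, 0.986, -0.0, -0.001]
contact_force: [-0.0, -0.8, -0.2]
opening: 0.845
finger_force: 0.0
```

```bash
python3 - <<'E'
from h import *
c=cam("top");s=get_state();print(s['time'],s['eef_pos'],s['tcp_rot'],s['opening'],s['qpos'])
d=cam("side")
u,v=map(int,proj(d,[.5,.19,.08])); print(u,v, proj(c,[.5,.19,.09]))
f=c["frame"][190:240,225:295]; g=d["frame"][v-35:v+35,u-50:u+50]
cv2.imwrite("pics/t3.png",np.vstack([cv2.resize(f,(560,400),interpolation=2),cv2.resize(g,(560,200),interpolation=2)]))
E
```

```text
11.85 [0.52054674 0.35071072 0.20837556] [-1.66994878e-01  9.85957128e-01 -4.10051661e-04 -1.04103780e-03] 0.8489947219042603 [ 4.31516121e-01  2.26578464e-01  1.73919062e+00 -2.69492842e-04
  1.17804746e+00 -1.47473891e+00]
285 169 (np.float64(248.71863125197098), np.float64(213.2792421120828))
```

View pics/t3.png

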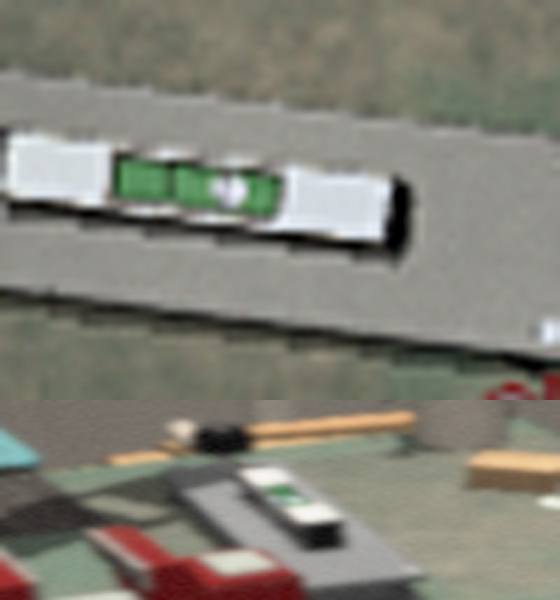

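Top crop: the level lies centred and parallel on the plate, with its bubble at about (230,188), off towards the pivot (right). Next I grip the knob.

Request:
jog_arm:
  increments:
    - {"dx": 0.0, "dy": 0.01, "dz": -0.25, "ax": 0.0, "ay": 0.0, "az": 0.0, "gripper": 0.7}
    - {"dx": 0.0, "dy": 0.01, "dz": -0.5, "ax": 0.0, "ay": 0.0, "az": 0.0, "gripper": 0.7}
    - {"dx": 0.0, "dy": 0.01, "dz": -0.7, "ax": 0.0, "ay": 0.0, "az": 0.0, "gripper": 0.7}
    - {"dx": 0.0, "dy": 0.01, "dz": -0.85, "ax": 0.0, "ay": 0.0, "az": 0.0, "gripper": 0.7}
    - {"dx": 0.0, "dy": 0.01, "dz": -0.93, "ax": 0.0, "ay": 0.0, "az": 0.0, "gripper": 0.7}
    - {"dx": 0.0, "dy": 0.01, "dz": -0.93, "ax": 0.0, "ay": 0.0, "az": 0.0, "gripper": 0.7}

```text
time: 12.5
eef_pos: [0.52, 0.3516, 0.0962]
tcp_rot: [-0.168, 0.986, -0.001, -0.002]
contact_force: [-0.5, 1.3, 0.7]
opening: 0.852
finger_force: 0.0
```

Request:
jog_arm:
  increments:
    - {"dx": 0.0, "dy": 0.0, "dz": 0.0, "ax": 0.0, "ay": 0.0, "az": 0.0, "gripper": -1.0}
    - {"dx": 0.0, "dy": 0.0, "dz": 0.0, "ax": 0.0, "ay": 0.0, "az": 0.0, "gripper": -1.0}
    - {"dx": 0.0, "dy": 0.0, "dz": 0.0, "ax": 0.0, "ay": 0.0, "az": 0.0, "gripper": -1.0}
    - {"dx": 0.0, "dy": 0.0, "dz": 0.0, "ax": 0.0, "ay": 0.0, "az": 0.0, "gripper": -1.0}
    - {"dx": 0.0, "dy": 0.0, "dz": 0.0, "ax": 0.0, "ay": 0.0, "az": 0.0, "gripper": -1.0}
    - {"dx": 0.0, "dy": 0.0, "dz": 0.0, "ax": 0.0, "ay": 0.0, "az": 0.0, "gripper": -1.0}
    - {"dx": 0.0, "dy": 0.0, "dz": 0.0, "ax": 0.0, "ay": 0.0, "az": 0.0, "gripper": -1.0}
  force: 40

```text
time: 13.2
eef_pos: [0.5209, 0.3552, 0.1005]
tcp_rot: [-0.168, 0.986, 0.003, 0.001]
contact_force: [-2.7, 7.3, 1.4]
opening: 0.501
finger_force: 42.9
```

```bash
cat >> h.py <<'E'
def bubble(n=4,show=False):
    """bubble offset (mm, + towards foot) from window middle and from the lines, top camera"""
    fs=[cam("top") for _ in range(n)];c=fs[0];f=np.mean([x["frame"].astype(np.float32) for x in fs],0)
    ax=np.array([np.cos(np.deg2rad(82.5)),np.sin(np.deg2rad(82.5)),0])
    hsv=cv2.cvtColor(f.astype(np.uint8),cv2.COLOR_BGR2HSV)
    m=(cv2.inRange(hsv,(45,90,40),(80,255,255)));m[:195]=0;m[230:]=0;m[:,:225]=0;m[:,290:]=0
    v,u=np.nonzero(m);r=cv2.minAreaRect(np.c_[u,v].astype(np.float32));g=world(c,*r[0],.091)
    t=np.arange(-45,45.01,.25);pr=np.zeros((len(t),3))
    for w in np.arange(-3,3.1,1):
        uv=np.array([proj(c,g+ax*a/1000+np.array([ax[1],-ax[0],0])*w/1000) for a in t],np.float32)
        pr+=cv2.remap(f,uv[:,:1],uv[:,1:],cv2.INTER_CUBIC)[:,0]/7
    R=pr[:,2]; hi=np.percentile(R,95);base=np.median(R[abs(t)<25]);th=(hi+base)/2
    i=np.nonzero((t<-25)&(R>th))[0].max();j=np.nonzero((t>25)&(R>th))[0].min()
    e0=np.interp(-th,-R[i:i+2],t[i:i+2]);e1=np.interp(th,R[j-1:j+1],t[j-1:j+1]);mid=(e0+e1)/2
    s=t-mid;k=abs(s)<27;w=np.clip(R-base-.2*(hi-base),0,None)*k
    b=(s*w).sum()/w.sum()
    if show: print(np.c_[s,pr][::4].round(0).astype(int).tolist())
    G=pr[:,1]
    L=[s[q][np.argmin(G[q])] for q in (k&(abs(s+10)<4),k&(abs(s-10)<4))]
    print("bubble",b.round(2),"window",(e1-e0).round(1),"green ctr",g.round(4),"lines",L)
    return b
E
python3 - <<'E'
from h import *
bubble(4,True);s=get_state();print(s['time'],s['eef_pos'],s['qpos'][5])
E
```

```text
[[-45, 222, 216, 209], [-44, 222, 216, 209], [-43, 222, 216, 209], [-42, 223, 216, 210], [-41, 227, 220, 214], [-40, 234, 226, 220], [-39, 236, 227, 222], [-38, 227, 218, 215], [-37, 212, 202, 202], [-36, 190, 181, 183], [-35, 157, 155, 153], [-34, 126, 135, 124], [-33, 101, 123, 100], [-32, 82, 117, 81], [-31, 77, 122, 75], [-30, 84, 132, 79], [-29, 92, 143, 85], [-28, 96, 148, 89], [-27, 99, 150, 93], [-26, 99, 150, 93], [-25, 94, 147, 89], [-24, 85, 142, 80], [-23, 84, 140, 79], [-22, 101, 149, 97], [-21, 130, 164, 125], [-20, 166, 183, 160], [-19, 204, 204, 194], [-18, 228, 220, 215], [-17, 239, 228, 224], [-16, 242, 228, 226], [-15, 234, 220, 218], [-14, 217, 204, 202], [-13, 201, 189, 188], [-12, 196, 183, 183], [-11, 198, 184, 185], [-10, 195, 185, 183], [-9, 187, 184, 177], [-8, 175, 181, 168], [-7, 158, 175, 153], [-6, 138, 167, 135], [-5, 120, 159, 118], [-4, 106, 152, 103], [-3, 95, 147, 92], [-2, 94, 147, 90], [-1, 98, 149, 92], [0, 99, 150, 93], [1, 100, 150, 94], [2, 100, 150, 94], [3, 100, 150, 95], [4, 102, 152, 96], [5, 103, 154, 97], [6, 100, 149, 94], [7, 92, 136, 
[... 238 characters left out ...]
7, 146, 91], [21, 96, 145, 91], [22, 96, 145, 90], [23, 95, 144, 90], [24, 96, 144, 90], [25, 96, 145, 90], [26, 98, 149, 91], [27, 101, 154, 94], [28, 98, 152, 91], [29, 82, 132, 76], [30, 54, 98, 50], [31, 38, 74, 37], [32, 55, 79, 55], [33, 100, 112, 99], [34, 154, 155, 151], [35, 201, 193, 194], [36, 224, 213, 214], [37, 229, 221, 218], [38, 231, 226, 220], [39, 232, 227, 221], [40, 227, 223, 216], [41, 223, 218, 212], [42, 220, 216, 210], [43, 220, 215, 209], [44, 219, 215, 209], [45, 219, 214, 208]]
bubble -13.57 window 69.3 green ctr [0.5008 0.1893 0.091 ] lines [np.float64(-6.000311491262167), np.float64(10.249688508737833)]
13.4 [0.52092666 0.35521294 0.10046971] -1.4765162782773948
```

The bubble is 13.6 mm towards the pivot, so the turn needed is about 2.83 rad clockwise. Turning about 2.6 rad first.

Request:
jog_arm:
  increments:
    - {"dx": 0.0, "dy": 0.03, "dz": 0.0, "ax": 0.0, "ay": 0.0, "az": 0.0, "gripper": -1.0}
    - {"dx": 0.0, "dy": 0.03, "dz": 0.0, "ax": 0.0, "ay": 0.0, "az": -0.09, "gripper": -1.0}
    - {"dx": 0.0, "dy": 0.03, "dz": 0.0, "ax": 0.0, "ay": 0.0, "az": -0.18, "gripper": -1.0}
    - {"dx": 0.0, "dy": 0.03, "dz": 0.0, "ax": 0.0, "ay": 0.0, "az": -0.27, "gripper": -1.0}
    - {"dx": 0.0, "dy": 0.03, "dz": 0.0, "ax": 0.0, "ay": 0.0, "az": -0.36, "gripper": -1.0}
    - {"dx": 0.0, "dy": 0.03, "dz": 0.0, "ax": 0.0, "ay": 0.0, "az": -0.45, "gripper": -1.0}
    - {"dx": 0.0, "dy": 0.03, "dz": 0.0, "ax": 0.0, "ay": 0.0, "az": -0.54, "gripper": -1.0}
    - {"dx": 0.0, "dy": 0.03, "dz": 0.0, "ax": 0.0, "ay": 0.0, "az": -0.63, "gripper": -1.0}
    - {"dx": 0.0, "dy": 0.03, "dz": 0.0, "ax": 0.0, "ay": 0.0, "az": -0.72, "gripper": -1.0}
    - {"dx": 0.0, "dy": 0.03, "dz": 0.0, "ax": 0.0, "ay": 0.0, "az": -0.8, "gripper": -1.0}
  force: 40

```text
time: 14.4
eef_pos: [0.5212, 0.3561, 0.0999]
tcp_rot: [0.445, 0.896, 0.0, 0.0]
contact_force: [-3.3, -0.3, 3.7]
opening: 0.5
finger_force: 43.1
```

```bash
python3 - <<'E'
from h import *
bubble(4);s=get_state();print(s['time'],s['eef_pos'],s['qpos'][5],s['qpos'][0]-s['qpos'][5],s['contact_force'])
E
```

```text
bubble -7.98 window 70.2 green ctr [0.5024 0.1888 0.091 ] lines [np.float64(-12.009503889761472), np.float64(10.740496110238528)]
14.6 [0.52121381 0.35608561 0.09958216] -0.21764438046231854 0.6563008172315137 [-5.13337718 -0.90747287  5.39713515]
```

Request:
jog_arm:
  increments:
    - {"dx": 0.01, "dy": 0.0, "dz": 0.0, "ax": 0.0, "ay": 0.0, "az": -0.09, "gripper": -1.0}
    - {"dx": 0.01, "dy": 0.0, "dz": 0.0, "ax": 0.0, "ay": 0.0, "az": -0.18, "gripper": -1.0}
    - {"dx": 0.01, "dy": 0.0, "dz": 0.0, "ax": 0.0, "ay": 0.0, "az": -0.27, "gripper": -1.0}
    - {"dx": 0.01, "dy": 0.0, "dz": 0.0, "ax": 0.0, "ay": 0.0, "az": -0.36, "gripper": -1.0}
    - {"dx": 0.01, "dy": 0.0, "dz": 0.0, "ax": 0.0, "ay": 0.0, "az": -0.45, "gripper": -1.0}
    - {"dx": 0.01, "dy": 0.0, "dz": 0.0, "ax": 0.0, "ay": 0.0, "az": -0.54, "gripper": -1.0}
    - {"dx": 0.01, "dy": 0.0, "dz": 0.0, "ax": 0.0, "ay": 0.0, "az": -0.63, "gripper": -1.0}
    - {"dx": 0.01, "dy": 0.0, "dz": 0.0, "ax": 0.0, "ay": 0.0, "az": -0.72, "gripper": -1.0}
    - {"dx": 0.01, "dy": 0.0, "dz": 0.0, "ax": 0.0, "ay": 0.0, "az": -0.81, "gripper": -1.0}
    - {"dx": 0.01, "dy": 0.0, "dz": 0.0, "ax": 0.0, "ay": 0.0, "az": -0.9, "gripper": -1.0}

```text
time: 15.6
eef_pos: [0.522, 0.356, 0.0994]
tcp_rot: [0.919, 0.394, -0.0, 0.0]
contact_force: [-5.4, -0.3, 6.0]
opening: 0.501
finger_force: 43.3
```

Request:
jog_arm:
  increments:
    - {"dx": 0.0, "dy": 0.0, "dz": 0.0, "ax": 0.0, "ay": 0.0, "az": 0.0, "gripper": -1.0}
    - {"dx": 0.0, "dy": 0.0, "dz": 0.0, "ax": 0.0, "ay": 0.0, "az": 0.0, "gripper": -1.0}
    - {"dx": 0.0, "dy": 0.0, "dz": 0.0, "ax": 0.0, "ay": 0.0, "az": 0.0, "gripper": -1.0}

```text
time: 15.9
eef_pos: [0.522, 0.356, 0.0994]
tcp_rot: [0.918, 0.396, -0.0, 0.0]
contact_force: [-5.4, -0.7, 7.4]
opening: 0.499
finger_force: 43.4
```

```bash
python3 - <<'E'
from h import *
bubble(4);s=get_state();print(s['time'],s['eef_pos'],s['qpos'][5],s['qpos'][0]-s['qpos'][5],s['contact_force'])
bubble(4)
E
```

```text
bubble -0.93 window 70.4 green ctr [0.5025 0.1887 0.091 ] lines [np.float64(-11.721725137557971), np.float64(10.528274862442029)]
16.1 [0.52195494 0.35598811 0.09938353] 1.1952349841987167 -0.7569860487973397 [-5.7220549  -0.51639235  7.26908303]
bubble -0.71 window 70.5 green ctr [0.5025 0.1887 0.091 ] lines [np.float64(-11.476910405485803), np.float64(10.773089594514197)]
```

The bubble is about 0.35 mm short of the middle relative to the lines. A small extra turn, then release, retreat and re-check.

Request:
jog_arm:
  increments:
    - {"dx": 0.0, "dy": 0.0, "dz": 0.0, "ax": 0.0, "ay": 0.0, "az": -0.05, "gripper": -1.0}
    - {"dx": 0.0, "dy": 0.0, "dz": 0.0, "ax": 0.0, "ay": 0.0, "az": -0.05, "gripper": -1.0}
    - {"dx": 0.0, "dy": 0.0, "dz": 0.0, "ax": 0.0, "ay": 0.0, "az": -0.05, "gripper": -1.0}
    - {"dx": 0.0, "dy": 0.0, "dz": 0.0, "ax": 0.0, "ay": 0.0, "az": -0.05, "gripper": 0.6}
    - {"dx": 0.0, "dy": 0.0, "dz": 0.0, "ax": 0.0, "ay": 0.0, "az": -0.05, "gripper": 0.6}
    - {"dx": 0.0, "dy": 0.0, "dz": 0.0, "ax": 0.0, "ay": 0.0, "az": -0.05, "gripper": 0.6}
    - {"dx": 0.0, "dy": 0.0, "dz": 0.0, "ax": 0.0, "ay": 0.0, "az": -0.05, "gripper": 0.6}

```text
time: 17.0
eef_pos: [0.5225, 0.3556, 0.098]
tcp_rot: [0.934, 0.358, 0.0, 0.0]
contact_force: [-0.5, -0.7, -0.4]
opening: 0.803
finger_force: 0.0
```

Request:
jog_arm:
  increments:
    - {"dx": 0.0, "dy": 0.0, "dz": 0.2, "ax": 0.0, "ay": 0.0, "az": 0.0, "gripper": 0.6}
    - {"dx": 0.0, "dy": 0.0, "dz": 0.5, "ax": 0.0, "ay": 0.0, "az": 0.0, "gripper": 0.6}
    - {"dx": 0.0, "dy": 0.0, "dz": 0.85, "ax": 0.0, "ay": 0.0, "az": 0.0, "gripper": 0.6}
    - {"dx": 0.0, "dy": 0.0, "dz": 0.85, "ax": 0.0, "ay": 0.0, "az": 0.0, "gripper": 0.6}

```text
time: 17.4
eef_pos: [0.5259, 0.3574, 0.2082]
tcp_rot: [0.934, 0.358, 0.007, -0.0]
contact_force: [0.6, -0.1, 1.6]
opening: 0.798
finger_force: 0.0
```

```bash
python3 - <<'E'
from h import *
bubble(4);bubble(4);s=get_state();print(s['time'],s['eef_pos'],s['tcp_rot'],s['qpos'][5],s['qpos'][0]-s['qpos'][5],s['contact_force'])
c=cam("top");f=c["frame"][200:225,228:268]
cv2.imwrite("pics/t4.png",cv2.resize(f,(800,500),interpolation=2))
h=level(c,(225,300,195,235),.085,.105);print("level",h)
E
```

```text
bubble -0.31 window 70.5 green ctr [0.5023 0.1888 0.091 ] lines [np.float64(-11.1931115032598), np.float64(10.5568884967402)]
bubble -0.31 window 70.5 green ctr [0.5025 0.1886 0.091 ] lines [np.float64(-11.154430011630492), np.float64(10.595569988369508)]
17.8 [0.52152297 0.35539294 0.19824512] [ 9.33638097e-01  3.58214143e-01 -1.58584817e-03  1.29792488e-04] 1.275713790917396 -0.8381009145508438 [-0.41391122  0.26566556 -1.08068719]
level (0.5002138671875, 0.1858345489501953, np.float64(0.09535274066307356), 82.57379150390625, 162.742919921875, 27.01944351196289, 430)
```

View pics/t4.png

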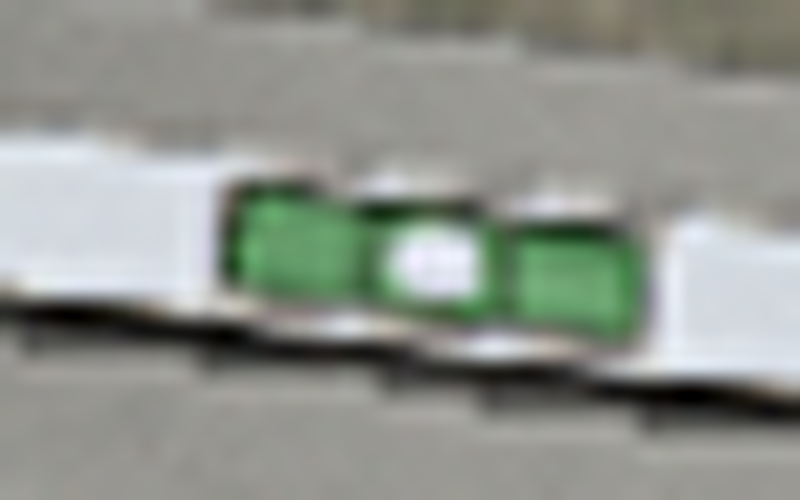

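Lines are at columns ~368 and ~502 and the bubble at ~434, so it is centred. Now I close the gripper and press on the flat metal, on the foot side about 55 mm from the middle.

Request:
jog_arm:
  increments:
    - {"dx": -0.02, "dy": -0.2, "dz": 0.0, "ax": 0.0, "ay": 0.0, "az": 0.08, "gripper": -1.0}
    - {"dx": -0.05, "dy": -0.45, "dz": 0.0, "ax": 0.0, "ay": 0.0, "az": 0.17, "gripper": -1.0}
    - {"dx": -0.08, "dy": -0.7, "dz": 0.0, "ax": 0.0, "ay": 0.0, "az": 0.26, "gripper": -1.0}
    - {"dx": -0.11, "dy": -0.94, "dz": 0.0, "ax": 0.0, "ay": 0.0, "az": 0.35, "gripper": -1.0}
    - {"dx": -0.11, "dy": -0.94, "dz": 0.0, "ax": 0.0, "ay": 0.0, "az": 0.45, "gripper": -1.0}
    - {"dx": -0.11, "dy": -0.94, "dz": 0.0, "ax": 0.0, "ay": 0.0, "az": 0.45, "gripper": -1.0}
    - {"dx": -0.11, "dy": -0.94, "dz": 0.0, "ax": 0.0, "ay": 0.0, "az": 0.45, "gripper": -1.0}
    - {"dx": -0.11, "dy": -0.94, "dz": 0.0, "ax": 0.0, "ay": 0.0, "az": 0.45, "gripper": -1.0}
  force: 20

```text
time: 18.65
eef_pos: [0.5091, 0.2434, 0.2]
tcp_rot: [0.752, 0.659, -0.0, -0.0]
contact_force: [-0.1, 0.7, 0.4]
opening: 0.004
finger_force: 0.0
```

Request:
jog_arm:
  increments:
    - {"dx": 0.0, "dy": 0.0, "dz": -0.15, "ax": 0.0, "ay": 0.0, "az": 0.0, "gripper": -1.0}
    - {"dx": 0.0, "dy": 0.0, "dz": -0.3, "ax": 0.0, "ay": 0.0, "az": 0.0, "gripper": -1.0}
    - {"dx": 0.0, "dy": 0.0, "dz": -0.45, "ax": 0.0, "ay": 0.0, "az": 0.0, "gripper": -1.0}
    - {"dx": 0.0, "dy": 0.0, "dz": -0.5, "ax": 0.0, "ay": 0.0, "az": 0.0, "gripper": -1.0}
    - {"dx": 0.0, "dy": 0.0, "dz": -0.5, "ax": 0.0, "ay": 0.0, "az": 0.0, "gripper": -1.0}
    - {"dx": 0.0, "dy": 0.0, "dz": -0.5, "ax": 0.0, "ay": 0.0, "az": 0.0, "gripper": -1.0}
    - {"dx": 0.0, "dy": 0.0, "dz": -0.5, "ax": 0.0, "ay": 0.0, "az": 0.0, "gripper": -1.0}

```text
time: 19.35
eef_pos: [0.5098, 0.2433, 0.1415]
tcp_rot: [0.752, 0.659, 0.001, 0.0]
contact_force: [-0.4, 0.2, -0.5]
opening: -0.001
finger_force: 0.0
```

```bash
python3 - <<'E'
from h import *
bubble(4);s=get_state();print(s['time'],s['eef_pos'],s['tcp_rot'],s['opening'],s['contact_force'])
E
```

```text
Traceback (most recent call last):
  File "h.py", line 40, in bubble
    i=np.nonzero((t<-25)&(R>th))[0].max();j=np.nonzero((t>25)&(R>th))[0].min()
                                            ~~~~~~~~~~~~~~~~~~~~~~~~~~~~~~~~^^
ValueError: zero-size array to reduction operation minimum which has no identity
```

The arm now hides part of the window, so I'll check visually after pressing.

Request:
jog_arm:
  increments:
    - {"dx": -0.01, "dy": 0.0, "dz": -0.05, "ax": 0.0, "ay": 0.0, "az": 0.0, "gripper": -1.0}
    - {"dx": -0.01, "dy": 0.0, "dz": -0.1, "ax": 0.0, "ay": 0.0, "az": 0.0, "gripper": -1.0}
    - {"dx": -0.01, "dy": 0.0, "dz": -0.12, "ax": 0.0, "ay": 0.0, "az": 0.0, "gripper": -1.0}
    - {"dx": -0.01, "dy": 0.0, "dz": -0.135, "ax": 0.0, "ay": 0.0, "az": 0.0, "gripper": -1.0}
    - {"dx": -0.01, "dy": 0.0, "dz": -0.135, "ax": 0.0, "ay": 0.0, "az": 0.0, "gripper": -1.0}
    - {"dx": -0.01, "dy": 0.0, "dz": -0.135, "ax": 0.0, "ay": 0.0, "az": 0.0, "gripper": -1.0}

```text
time: 20.15
eef_pos: [0.5079, 0.243, 0.124]
tcp_rot: [0.752, 0.659, 0.0, 0.0]
contact_force: [-0.7, -0.3, 0.4]
opening: -0.003
finger_force: 0.0
```

Request:
jog_arm:
  increments:
    - {"dx": 0.0, "dy": 0.0, "dz": -0.007, "ax": 0.0, "ay": 0.0, "az": 0.0, "gripper": -1.0}
    - {"dx": 0.0, "dy": 0.0, "dz": -0.014, "ax": 0.0, "ay": 0.0, "az": 0.0, "gripper": -1.0}
    - {"dx": 0.0, "dy": 0.0, "dz": -0.02, "ax": 0.0, "ay": 0.0, "az": 0.0, "gripper": -1.0}
    - {"dx": 0.0, "dy": 0.0, "dz": -0.02, "ax": 0.0, "ay": 0.0, "az": 0.0, "gripper": -1.0}
    - {"dx": 0.0, "dy": 0.0, "dz": -0.02, "ax": 0.0, "ay": 0.0, "az": 0.0, "gripper": -1.0}

```text
time: 20.65
eef_pos: [0.5082, 0.243, 0.1221]
tcp_rot: [0.752, 0.659, 0.0, 0.0]
contact_force: [-0.2, -0.3, 3.0]
opening: 0.0
finger_force: 1.4
```

Request:
jog_arm:
  increments:
    - {"dx": 0.0, "dy": 0.0, "dz": -0.005, "ax": 0.0, "ay": 0.0, "az": 0.0, "gripper": -1.0}
    - {"dx": 0.0, "dy": 0.0, "dz": -0.01, "ax": 0.0, "ay": 0.0, "az": 0.0, "gripper": -1.0}
    - {"dx": 0.0, "dy": 0.0, "dz": -0.015, "ax": 0.0, "ay": 0.0, "az": 0.0, "gripper": -1.0}
    - {"dx": 0.0, "dy": 0.0, "dz": -0.015, "ax": 0.0, "ay": 0.0, "az": 0.0, "gripper": -1.0}
    - {"dx": 0.0, "dy": 0.0, "dz": -0.015, "ax": 0.0, "ay": 0.0, "az": 0.0, "gripper": -1.0}
    - {"dx": 0.0, "dy": 0.0, "dz": -0.015, "ax": 0.0, "ay": 0.0, "az": 0.0, "gripper": -1.0}

```text
time: 21.25
eef_pos: [0.5087, 0.243, 0.1212]
tcp_rot: [0.752, 0.659, 0.001, 0.001]
contact_force: [-1.1, -1.8, 6.8]
opening: 0.004
finger_force: 3.5
```

Request:
jog_arm:
  increments:
    - {"dx": 0.0, "dy": 0.0, "dz": -0.01, "ax": 0.0, "ay": 0.0, "az": 0.0, "gripper": -1.0}
    - {"dx": 0.0, "dy": 0.0, "dz": -0.02, "ax": 0.0, "ay": 0.0, "az": 0.0, "gripper": -1.0}
    - {"dx": 0.0, "dy": 0.0, "dz": -0.027, "ax": 0.0, "ay": 0.0, "az": 0.0, "gripper": -1.0}
    - {"dx": 0.0, "dy": 0.0, "dz": -0.027, "ax": 0.0, "ay": 0.0, "az": 0.0, "gripper": -1.0}
    - {"dx": 0.0, "dy": 0.0, "dz": -0.027, "ax": 0.0, "ay": 0.0, "az": 0.0, "gripper": -1.0}
    - {"dx": 0.0, "dy": 0.0, "dz": -0.027, "ax": 0.0, "ay": 0.0, "az": 0.0, "gripper": -1.0}
    - {"dx": 0.0, "dy": 0.0, "dz": -0.027, "ax": 0.0, "ay": 0.0, "az": 0.0, "gripper": -1.0}
    - {"dx": 0.0, "dy": 0.0, "dz": -0.027, "ax": 0.0, "ay": 0.0, "az": 0.0, "gripper": -1.0}

```text
time: 22.05
eef_pos: [0.5099, 0.2429, 0.1199]
tcp_rot: [0.752, 0.659, 0.002, 0.002]
contact_force: [-1.8, -3.6, 13.7]
opening: 0.001
finger_force: 6.6
```

```bash
python3 - <<'E'
from h import *
F=[]
for i in range(8):
    c=cam("top");F.append(get_state()['contact_force'])
print(np.array(F).round(1).tolist(),get_state()['time'])
d=cam("side");u,v=map(int,proj(d,[.5,.19,.09]))
cv2.imwrite("pics/t5.png",np.vstack([cv2.resize(c["frame"][198:225,222:278],(784,378),interpolation=2),cv2.resize(d["frame"][v-8:v+8,u-28:u+28],(784,210),interpolation=2)]))
E
```

```text
[[-2.0, -2.3, 13.0], [-1.0, -3.1, 13.4], [-2.3, -3.2, 12.7], [-2.4, -2.7, 12.9], [-1.2, -2.3, 13.7], [-0.8, -2.9, 13.5], [-1.5, -3.8, 13.6], [-1.8, -2.8, 12.8]] 22.45
```

View pics/t5.png

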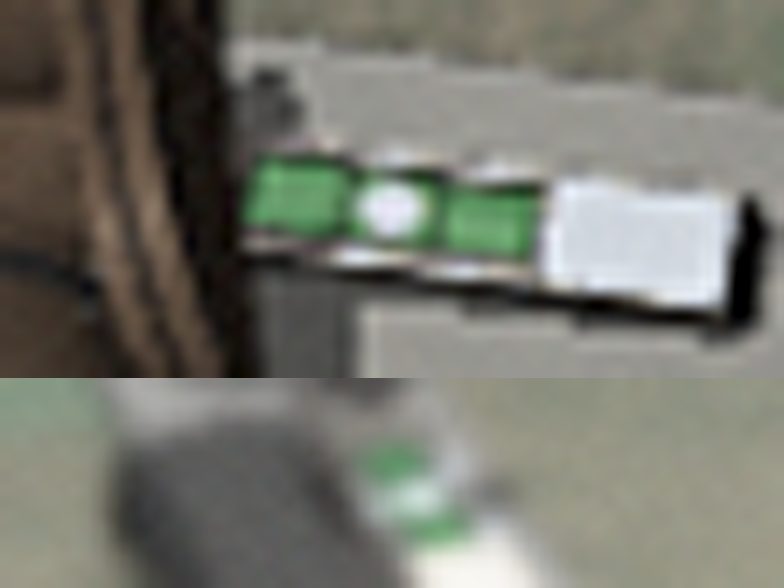

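The bubble at column ~391 lies between the lines at ~345 and ~440, still centred. The push is 13.2 N; a small nudge brings it to 15 N.

Request:
jog_arm:
  increments:
    - {"dx": 0.0, "dy": 0.0, "dz": -0.003, "ax": 0.0, "ay": 0.0, "az": 0.0, "gripper": -1.0}
    - {"dx": 0.0, "dy": 0.0, "dz": -0.006, "ax": 0.0, "ay": 0.0, "az": 0.0, "gripper": -1.0}
    - {"dx": 0.0, "dy": 0.0, "dz": -0.006, "ax": 0.0, "ay": 0.0, "az": 0.0, "gripper": -1.0}
    - {"dx": 0.0, "dy": 0.0, "dz": -0.006, "ax": 0.0, "ay": 0.0, "az": 0.0, "gripper": -1.0}
    - {"dx": 0.0, "dy": 0.0, "dz": -0.006, "ax": 0.0, "ay": 0.0, "az": 0.0, "gripper": -1.0}
    - {"dx": 0.0, "dy": 0.0, "dz": -0.006, "ax": 0.0, "ay": 0.0, "az": 0.0, "gripper": -1.0}
    - {"dx": 0.0, "dy": 0.0, "dz": -0.006, "ax": 0.0, "ay": 0.0, "az": 0.0, "gripper": -1.0}

```text
time: 23.2
eef_pos: [0.5102, 0.2429, 0.1196]
tcp_rot: [0.752, 0.659, 0.002, 0.002]
contact_force: [-2.3, -4.2, 14.5]
opening: -0.001
finger_force: 7.2
```

```bash
python3 - <<'E'
from h import *
F=[]
for i in range(10):
    c=cam("top");F.append(get_state()['contact_force'][2])
m=np.mean(F);print(np.round(F,1),m,get_state()['time'])
if 14<m<16.2: print(job.sign_off())
E
```

```text
[13.7 14.6 14.9 14.  14.7 15.2 14.5 14.2 14.3 14.5] 14.470264502738894 23.7
the job is handed in; nothing more can be done
None
```

The job is handed in at 23.7 s: the level lies on the middle of the plate, the bubble was centred between its lines when last checked (at a 13 N push), and the arm is still pressing the level down with about 14.5 N.

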